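Unlock the cam lift stand and hold the specimen table at full lift

ROBOT

A 7-joint arm with a two-finger parallel gripper is mounted at the origin on the work surface; the furniture and walls round the work are solid. World frame = base frame: x ahead of the robot, y to its left, z up, the work surface at z = 0. Lengths are in m, angles in rad, forces in N, time in s.
With the tool pointing down it reaches from about 0.425 to 1.025 m from the base axis. Payload 9.4 kg.
Tool frame: the origin (TCP) lies midway between the tips of the shut fingers; the grasp point (between the pads) lies 19 mm behind it (r.pinch_z is the distance from the TCP to the grasp point, in m); z points along the fingers, y is the line along which they close (so a half turn about z gives the same grasp; the last joint's range is limited). The gripper opens to 93 mm and grips with 3 to 60 N. Pads are 15 mm wide; open, the fingers measure 128 mm over their backs; the gripper's body (75 mm by 188 mm) begins 65 mm behind the grasp point.
Start: joints at [1.245, 0.599, -0.003, 1.599, 0.002, 0.943, -0.08], TCP at [0.179, -0.703, 0.219] pointing down, gripper open.
Joint ranges: [-2.57, 2.57], [-0.35, 1.97], [-1.29, 1.29], [0.11, 2.56], [-1.05, 4.19], [0.11, 1.86], [-2.63, 2.63]. Speed limits (rad/s): [2.22, 2.22, 3.01, 3.01, 3.14, 3.14, 3.14].

INTERFACE

Orientations are given as a rotation vector (axis times angle).
In Python, from cell import r, imaging, hand_in gives the robot as it stands (r), with the cameras (imaging) and the job as plain functions.
- The arm moves only by the shell command python3 drive.py FILE [FORCE], which reads ROWS from the file FILE. ROWS is a JSON list of rows, 1 to 5 of them, each of 5 numbers: dx, dy, dz in normalised numbers (1 is 1 m), then a turn about the tool's z in a scale on which 1.0 is 2 rad, then the finger opening in m; each row is the pose to reach, as a shift and turn from the pose commanded when the command began, along the tool's axes at that moment; what a row does not reach only later rows make up. A row lasts 1/10 s, in which the tool goes at most 0.05 m and 0.15 rad, less where a joint would pass 70% of its speed; a pose out of reach is approached as far as the arm can. The fingers move at their own pace and stop on an object; FORCE is the grip in N (left out, the last holds). Time passes only in rows, so rows that do not move let the fingers close. It prints the time, the measured TCP pose, the force, the opening and the grip force at its end. A shift or turn number past 1, either way, is cut back to 1. Input that does not fit is refused with a message, and nothing moves.
- r.get_state(): the state, without advancing time (a new reading comes with each control period).
- imaging.read_camera(name): name is "scene" or "top" or "wrist"; returns the picture (480x640x3 uint8, red, green, blue); there is no depth.
- imaging.camera_info(name): a dict with "K" (3x3 intrinsics, pixels), "k1" (the pictures are not rectified: a ray, as slopes to the right and down, at radius r is drawn at 1 + k1 r^2 times it, then the intrinsics apply), "view" (4x4, takes a point from world to camera coordinates). Camera axes: x right, y down, z forward; pixel columns grow to the right and rows downward; lengths in m; the calibration is good to about 2 mm. A picture is of the moment at which its call begins: read the wrist's pose just before it. camera_info takes no time and is no camera call; for the wrist camera it gives the pose at the moment of the call.
- hand_in(): hands the job in; it is judged then, once.
The state is a dict: "time_s": time; "q": joint angles; "qvel": joint speeds; "joint_torque": joint torques, N m; "ee_pos": TCP position; "eef_rot": TCP orientation; "ft_force": force on the tool from outside, world axes, zero at the start; "moment": the same for the moment, N m; "width": finger opening in m; "gripper_force": force on a finger pad.
Only numpy, scipy, OpenCV 4.12 (cv2) and the standard library are available. Lean on these libraries where they do the work, as an engineer would, in place of code of your own. Each camera call takes 0.05 s, during which the arm holds its last target. There are 200 camera calls.

TASK

The specimen lift stand is locked by a plug that blocks its lever. Pull the plug up out of its socket and leave it in the card tray, then swing the lever round until the cam has raised the small round table to its highest point, where the lever points along the raised steel rib on the base plate, and finish while still holding the lever's knob there with the gripper, because it springs back if let go. Keep the bone in place on the table and do not disturb the other things on the bench.

Things in the scene. Friction and masses are not known exactly. Their poses are not given: they have to be found in the camera images.
- stand: cam lift stand, fixed on the bench. Origin on its vertical cam axis at bench level; z up, -x roughly toward the robot. Grey base plate x -135..65, y +-105, 12 mm thick. Round lift table 92 mm across over the axis, top 68 mm up when down, 82 at full lift. Socket block 36 mm square, top 34 mm up, centred at local (-100, 0) mm
- index (a point): point on the base plate's top face at the outer end of the raised steel rib (60 mm long, 6 wide, 5 high), local direction (-1,-1) from the cam axis, 115 mm out. At full lift the lever's knob stands straight above this point
- cam (a joint): cam and lever angle about the stand's vertical axis, rad, growing anticlockwise from above. 0: at its stop, lever along stand-local (-1,+1); 1.571: highest lift, lever along (-1,-1) over the rib; on to 2.4 the table sinks again. A spring turns it back to 0 (0.12 N m at 0, 0.44 at 1.571: 4 to 7 N at the knob). The seated plug stops it at about 0.6
- table_lift (a joint): height of the round table above its lowest position, m: about 0.014*sin(cam)^2, so 13.5 to 14 mm at full lift
- lever: cam ring (72 mm across, 30 to 58 mm above the bench, under the round table) with its steel lever arm, 14 mm wide, 36 to 44 mm above the bench, and the knob. Origin on the cam axis at bench level; axes parallel to the stand's at cam angle 0, so the arm points along its own (-1,+1)
- knob (a point): point on the axis of the lever's upright black knob, 115 mm from the cam axis, 70 mm above the bench; the knob is round, 20 to 22 mm in diameter, from 44 to 97 mm above the bench
- plug: loose locking plug, 70 g. Origin: underside of its collar, z up along it. Square 16 mm steel shank 26 mm down from there; collar 30 x 24 x 14; flat black ribbed grip 26 (x) by 16 (y), 14 to 52 mm above origin. Seated: at stand-local (-100, 0), origin 34 mm above the bench, axes parallel to the stand's. A sprung ball holds it: 6 to 12 N upward frees it, clear after 30 mm
- card_tray: open card tray, 70 (local x) x 95 (local y) x 22 mm high, walls about 2 mm, fixed on the bench to the left or right of the stand; origin: centre of the underside
- bone: loose brown ankle bone, 47 x 61 x 26 mm, lying on the round table; origin: centre of its underside
- table_top (a point): centre of the round table's upper face, inside its 4 mm rim
- putty_tin: bystander: round tin, 62 mm across, 26 mm high, on the other side of the stand from the tray; origin under its centre
- rib_piece: bystander: piece of rib, 22 x 103 x 16 mm, lying to the left of the stand; origin under its centre
- glue_bottle: bystander: glue bottle 45 mm wide, 121 mm high, at the back right; origin under its centre

How it is judged:
By the outcome, as a careful person would: the job done as asked, in the order asked, and still so for the second after the job is handed in, while the arm keeps its last pose, push and grip.
It also fails if it takes over 61 s, if anything falls off the work surface, if the arm or the gripper's body presses on something with over 40 N, if the wrist force passes 120 N, or if a joint passes its speed limit or range.

## Working session

There is one attempt and no reset: what is moved stays moved. The work goes in short steps, Python scripts to look and compute and a shell command to move; the robot and the scene stay as the last step left them, time stands still between calls to the robot, and variables do not carry over. Pictures are saved under pics/ and viewed, at most 10 in all, crops included, and the job is handed in when it is done.

```bash
ls; mkdir -p pics; python3 - <<'E'
from cell import r, imaging, hand_in
import cv2,numpy as np
s=r.get_state();print({k:np.round(v,3) for k,v in s.items()})
for n in("scene","top"):
    im=imaging.read_camera(n);cv2.imwrite(f"pics/{n}0.png",cv2.cvtColor(im,cv2.COLOR_RGB2BGR))
for n in("scene","top","wrist"):
    c=imaging.camera_info(n);print(n,np.round(c["K"],1).tolist(),c["k1"],np.round(c["view"],3).tolist())
E
```

```text
cell.py
drive.py
pics
{'time_s': np.float64(0.0), 'q': array([ 1.245,  0.6  , -0.003,  1.6  ,  0.002,  0.943, -0.08 ]), 'qvel': array([-0.001,  0.   ,  0.   , -0.   , -0.002,  0.   , -0.   ]), 'joint_torque': array([ 0.0000e+00, -7.6507e+01,  1.4970e+00, -2.5235e+01, -5.3000e-02,
        1.7000e-02,  0.0000e+00]), 'ee_pos': array([ 0.178, -0.702,  0.218]), 'eef_rot': array([-3.116, -0.39 ,  0.   ]), 'ft_force': array([-0.018, -0.471, -0.319]), 'moment': array([0.007, 0.01 , 0.022]), 'gripper_force': np.float64(0.0), 'width': np.float64(0.093)}
scene [[509.7, 0.0, 316.8], [0.0, 509.7, 238.4], [0.0, 0.0, 1.0]] -0.0991734352612191 [[-0.716, -0.699, -0.011, 0.38], [-0.454, 0.478, -0.752, 0.31], [0.531, -0.533, -0.659, 0.7], [0.0, 0.0, 0.0, 1.0]]
top [[457.4, 0.0, 323.4], [0.0, 457.4, 246.8], [0.0, 0.0, 1.0]] -0.0012172373083520704 [[0.028, -0.999, -0.033, 0.01], [-0.992, -0.024, -0.123, 0.538], [0.122, 0.037, -0.992, 1.064], [0.0, 0.0, 0.0, 1.0]]
wrist [[381.5, 0.0, 321.2], [0.0, 381.5, 245.6], [0.0, 0.0, 1.0]] -0.042958992712551554 [[0.246, -0.969, -0.004, -0.723], [-0.931, -0.237, 0.279, -0.033], [-0.271, -0.065, -0.96, 0.393], [0.0, 0.0, 0.0, 1.0]]
```

View pics/top0.png

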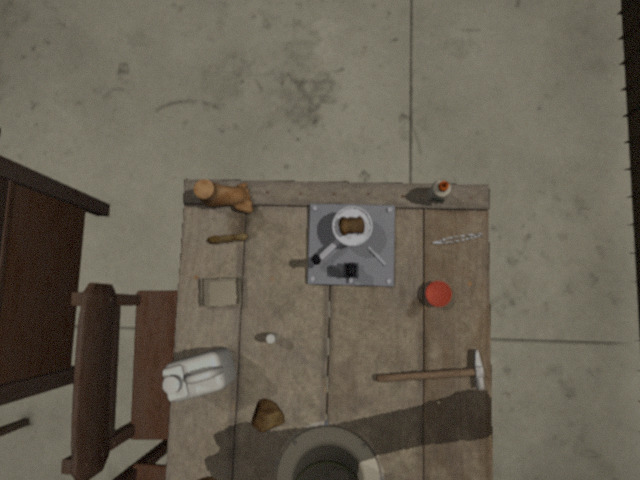

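View pics/scene0.png

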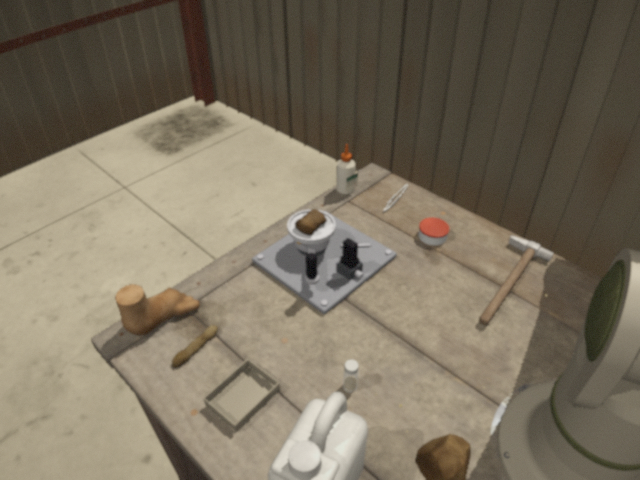

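The top view shows the stand plate with corners near (309,205) and (394,287), the knob at about (316,259), the plug at (351,270) and the rib at (377,256). The tray is at (220,292) on the left, and the tin is at (438,294). In the scene view the plug is at (348,255), the knob at (311,265) and the tray at (242,395). Next I'll make enlarged crops of both.

```bash
cat > h.py <<'E'
from cell import r, imaging, hand_in
import cv2,numpy as np
from scipy.spatial.transform import Rotation as R
def ray(c,p):
    """world origin and direction of pixel p"""
    K=np.array(c["K"]);V=np.array(c["view"])
    d=np.array([(p[0]-K[0,2])/K[0,0],(p[1]-K[1,2])/K[1,1]]);u=d.copy()
    for _ in range(20):u=d/(1+c["k1"]*(u@u))
    w=V[:3,:3].T@np.r_[u,1];return -V[:3,:3].T@V[:3,3],w/np.linalg.norm(w)
def atz(c,p,z):
    o,d=ray(c,p);return o+d*(z-o[2])/d[2]
def tri(obs):
    A=np.zeros((3,3));b=np.zeros(3);L=[]
    for c,p in obs:
        o,d=ray(c,p);M=np.eye(3)-np.outer(d,d);A+=M;b+=M@o;L.append((M,o))
    x=np.linalg.solve(A,b);return x,[np.linalg.norm(M@(x-o)) for M,o in L]
def proj(c,X):
    V=np.array(c["view"]);K=np.array(c["K"]);q=V[:3,:3]@X+V[:3,3];u=q[:2]/q[2]
    u=u*(1+c["k1"]*(u@u));return u*[K[0,0],K[1,1]]+K[:2,2]
def totool(d):
    return R.from_rotvec(r.get_state()["eef_rot"]).as_matrix().T@np.array(d)
E
python3 - <<'E'
from h import *
t=cv2.imread("pics/top0.png");s=cv2.imread("pics/scene0.png")
a=cv2.resize(t[195:295,300:400],(400,400),interpolation=3);b=cv2.resize(s[200:300,250:350+0+50][:, :100] if 0 else s[205:305,290:390],(400,400),interpolation=3)
cv2.imwrite("pics/m.png",np.hstack([a,b]))
c=imaging.camera_info("top")
for n,p,z in [("pl",(351,270),.08),("knob",(316,259),.09),("table",(352,226),.068),("tray",(220,292),.0),("TL",(309,205),.012),("TR",(395,206),.012),("BR",(394,287),.012),("BL",(306,285),.012)]:print(n,np.round(atz(c,p,z),3))
print(np.round(tri([(c,(350,268)),(imaging.camera_info("scene"),(348,241))]),3) if 0 else "")
E
```

```text
pl [ 0.48  -0.042  0.08 ]
knob [0.502 0.038 0.09 ]
table [ 0.583 -0.042  0.068]
tray [0.423 0.277 0.   ]
TL [0.643 0.064 0.012]
TR [ 0.645 -0.148  0.012]
BR [ 0.446 -0.148  0.012]
BL [0.446 0.065 0.012]
```

View pics/m.png

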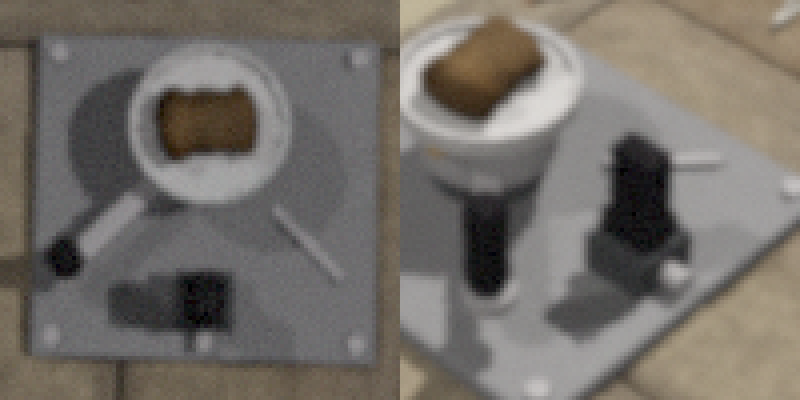

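The crop shows the plug's grip top at about (351,270) in the top view. The lever is at its stop with the knob at (316,259), the rib runs from (369,247) to (385,264), and the stand's yaw is close to 0. Now I'll move over the plug to refine with the wrist camera.

The manual's scale: turns go in shares of 2 rad. Converting my numbers, 0.249 rad / 2 = 0.1245.

```bash
echo '[[0.03,-0.037,0,0,0.06],[0.06,-0.075,0,0,0.06],[0.09,-0.113,0,0,0.06],[0.12,-0.15,0,0,0.06],[0.15,-0.188,0,0,0.06]]' > m.json && python3 drive.py m.json
echo '[[0.03,-0.037,0,0,0.06],[0.06,-0.075,0,0,0.06],[0.09,-0.113,0,0,0.06],[0.12,-0.15,0,0,0.06],[0.15,-0.188,0,0,0.06]]' > m.json && python3 drive.py m.json
echo '[[0.03,-0.037,0,0.04,0.06],[0.06,-0.075,0,0.08,0.06],[0.09,-0.113,0,0.1245,0.06],[0.12,-0.15,0,0.1245,0.06],[0.12,-0.15,0,0.1245,0.06]]' > m.json && python3 drive.py m.json
python3 - <<'E'
from h import *
s=r.get_state();print(np.round(s["ee_pos"],4),np.round(s["eef_rot"],3),np.round(s["q"],2))
c=imaging.camera_info("wrist");np.save("c1.npy",c,allow_pickle=True)
cv2.imwrite("pics/w1.png",cv2.cvtColor(imaging.read_camera("wrist"),cv2.COLOR_RGB2BGR))
V=np.array(c["view"]);print(np.round(-V[:3,:3].T@V[:3,3],3))
E
```

```text
time_s: 0.6
ee_pos: [0.278, -0.4816, 0.2184]
eef_rot: [-3.117, -0.39, 0.0]
ft_force: [2.0, 0.3, 0.8]
width: 0.061
gripper_force: 0.0
time_s: 1.1
ee_pos: [0.3771, -0.2626, 0.2186]
eef_rot: [3.117, 0.389, 0.0]
ft_force: [1.0, -0.3, -0.4]
width: 0.0597
gripper_force: 0.0
time_s: 1.6
ee_pos: [0.4587, -0.0833, 0.2186]
eef_rot: [-3.14, -0.014, -0.002]
ft_force: [0.6, 0.0, -0.7]
width: 0.06
gripper_force: 0.0
[ 0.4587 -0.0833  0.2186] [-3.14e+00 -1.40e-02 -2.00e-03] [ 0.11  0.29 -0.07  2.17  0.03  0.68 -1.54]
[ 0.536 -0.083  0.385]
```

View pics/w1.png

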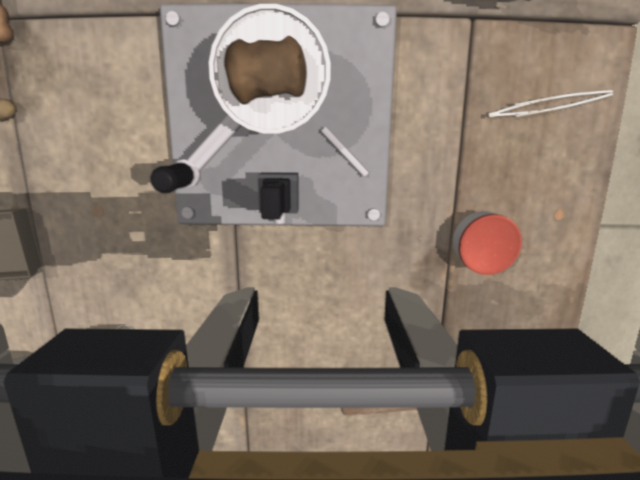

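The wrist view has the plug's grip top near (271,200), the knob top near (172,178), plate corners at (163,8), (395,8), (387,224) and (178,224), and the rib from (323,130) to (366,173). I'll take a second view further left, which should also include the tray.

```bash
echo '[[-0.01,-0.045,0,0,0.06],[-0.02,-0.09,0,0,0.06],[-0.02,-0.14,0,0,0.06],[-0.02,-0.17,0,0,0.06],[-0.02,-0.17,0,0,0.06]]' > m.json && python3 drive.py m.json
python3 - <<'E'
from h import *
c=imaging.camera_info("wrist");np.save("c2.npy",c,allow_pickle=True)
im=cv2.cvtColor(imaging.read_camera("wrist"),cv2.COLOR_RGB2BGR)
cv2.imwrite("pics/w2.png",im)
E
```

```text
time_s: 2.15
ee_pos: [0.436, 0.0831, 0.2186]
eef_rot: [-3.141, -0.006, -0.0]
ft_force: [0.4, -1.5, 0.0]
width: 0.0599
gripper_force: 0.0
```

View pics/w2.png

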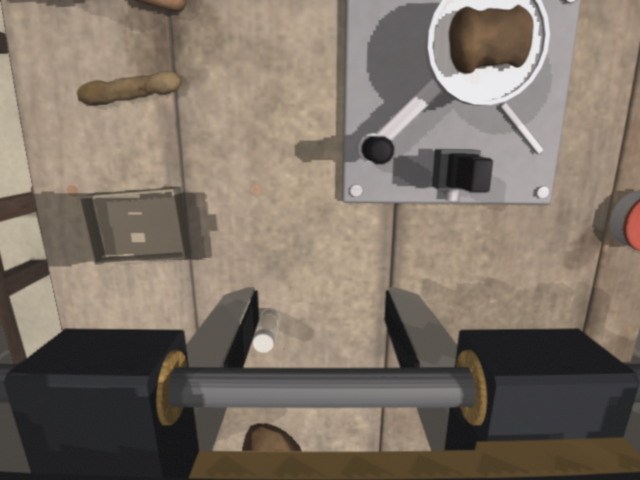

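In the second view the tray rim corners are near (84,194), (180,188), (188,258) and (97,263). The plug grip is near (468,172) and the knob top near (379,149). I'll enlarge the plug and knob from both views side by side.

```bash
python3 - <<'E'
from h import *
a=cv2.imread("pics/w1.png")[140:240,140:310+30][:, :160];b=cv2.imread("pics/w2.png")[120:220,345:505]
g=lambda x:cv2.resize(np.clip(x.astype(float)*1.8,0,255).astype(np.uint8),(800,500),interpolation=3)[:300*1+200]
m=np.vstack([cv2.resize(g(a)[60:],(480,0+264)),cv2.resize(g(b)[60:],(480,264))])
a2=cv2.resize(np.clip(a[10:85,:].astype(float)*1.8,0,255).astype(np.uint8),None,fx=4,fy=4,interpolation=3)
b2=cv2.resize(np.clip(b[10:85,:].astype(float)*1.8,0,255).astype(np.uint8),None,fx=4,fy=4,interpolation=3)
cv2.imwrite("pics/m2.png",np.vstack([a2,b2[:]])); print(a2.shape)
E
```

```text
(300, 640, 3)
```

View pics/m2.png

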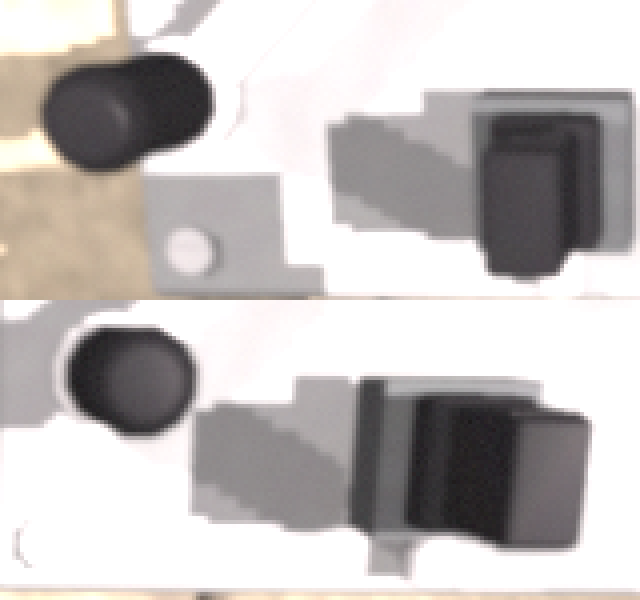

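```bash
python3 - <<'E'
from h import *
c1=np.load("c1.npy",allow_pickle=True).item();c2=np.load("c2.npy",allow_pickle=True).item()
ct=imaging.camera_info("top");f=lambda x:np.round(x,4)
for n,o in {"plug":[(c1,(271.2,203.2)),(c2,(482.2,175.2))],"knob":[(c1,(162.5,179.5)),(c2,(382.5,150.5))],"ribend":[(c1,(366,173)),(c2,(541,151))]}.items():
    x,e=tri(o);print(n,f(x),f(e))
print([f(proj(ct,X)) for X in np.array([[.48,-.042,.086],[.5,.039,.097]])])
P=[atz(c1,p,.012) for p in [(163,8),(395,8),(387,224),(178,224)]];print("plate",f(P))
x=np.array([P[0]-P[3],P[1]-P[2]]).mean(0);print("yaw",np.arctan2(x[1],x[0]),"yaw2",[np.arctan2(-(P[i]-P[j])[0]*-1,-(P[i]-P[j])[1]*-1) for i,j in((0,1),(3,2))])
T=[atz(c2,p,.022) for p in [(84,194),(180,188),(188,258),(97,263)]];print("tray",f(T),f(np.mean(T,0)))
E
```

```text
plug [ 0.4841 -0.0424  0.0843] [0.0002 0.0002]
knob [0.5031 0.0387 0.095 ] [0.0003 0.0003]
ribend [ 0.5017 -0.1245  0.0171] [0.0004 0.0004]
[array([351.1495, 269.7016]), array([315.4428, 259.557 ])]
plate [[ 0.6453  0.0591  0.012 ]
 [ 0.6455 -0.1452  0.012 ]
 [ 0.4514 -0.1481  0.012 ]
 [ 0.4495  0.0623  0.012 ]]
yaw -0.0007829461412573342 yaw2 [np.float64(-0.0013272853417442012), np.float64(-0.008806169316079087)]
tray [[0.4594 0.3148 0.022 ]
 [0.4649 0.2193 0.022 ]
 [0.3946 0.218  0.022 ]
 [0.3886 0.313  0.022 ]] [0.4269 0.2663 0.022 ]
```

```bash
echo '[[0.016,0.042,0,0,0.06],[0.032,0.084,0,0,0.06],[0.048,0.1255,0,0,0.06],[0.048,0.1255,0.03,0,0.05],[0.048,0.1255,0.07,0,0.05]]' > m.json && python3 drive.py m.json
python3 - <<'E'
from h import *
print(totool(np.array([.484,-.0424,.054])-r.get_state()["ee_pos"]),r.get_state()["ee_pos"],r.get_state()["eef_rot"])
E
```

```text
time_s: 2.7
ee_pos: [0.485, -0.0496, 0.1491]
eef_rot: [3.14, -0.011, 0.006]
ft_force: [0.3, 0.4, 0.4]
width: 0.0513
gripper_force: 0.0
[-0.00138758 -0.00735526  0.09509443] [ 0.48495013 -0.04963624  0.14910893] [ 3.14022641 -0.01126529  0.00635803]
```

```bash
echo '[[0,0,0,0,0.05],[0,0,0,0,0.05]]' > m.json && python3 drive.py m.json
python3 - <<'E'
from h import *
print(totool(np.array([.484,-.0424,.054])-r.get_state()["ee_pos"]),r.get_state()["ee_pos"],r.get_state()["eef_rot"])
E
```

```text
time_s: 2.9
ee_pos: [0.4831, -0.0466, 0.1486]
eef_rot: [3.141, -0.004, -0.004]
ft_force: [0.9, -0.7, 0.4]
width: 0.0503
gripper_force: 0.0
[ 0.00109067 -0.00421091  0.09464174] [ 0.4831461  -0.04655897  0.14864647] [ 3.14106219 -0.00350601 -0.00408404]
```

```bash
echo '[[0.001,-0.004,0.03,0,0.05],[0.001,-0.004,0.06,0,0.05],[0.001,-0.004,0.085,0,0.05],[0.001,-0.004,0.095,0,0.05],[0.001,-0.004,0.095,0,0.05]]' > m.json && python3 drive.py m.json 40
echo '[[0,0,0,0,0.05],[0,0,0,0,0],[0,0,0,0,0],[0,0,0,0,0],[0,0,0,0,0]]' > m.json && python3 drive.py m.json 40
```

```text
time_s: 3.4
ee_pos: [0.4852, -0.0412, 0.0539]
eef_rot: [3.141, -0.0, -0.001]
ft_force: [-0.1, -0.5, 0.3]
width: 0.0502
gripper_force: 0.0
time_s: 3.9
ee_pos: [0.4852, -0.041, 0.054]
eef_rot: [3.142, -0.0, 0.001]
ft_force: [-0.4, -0.3, -0.5]
width: 0.0225
gripper_force: 0.0
```

```bash
echo '[[0,0,0,0,0],[0,0,0,0,0],[0,0,0,0,0]]' > m.json && python3 drive.py m.json 40
```

```text
time_s: 4.2
ee_pos: [0.4851, -0.0411, 0.0537]
eef_rot: [3.141, -0.001, 0.0]
ft_force: [-0.0, -1.5, 3.5]
width: 0.0159
gripper_force: 40.0
```

```bash
echo '[[0,0,-0.008,0,0],[0,0,-0.016,0,0],[0,0,-0.026,0,0],[0,0,-0.04,0,0],[0,0,-0.06,0,0]]' > m.json && python3 drive.py m.json
echo '[[0,0,-0.03,0,0],[0,0,-0.06,0,0],[0,0,-0.06,0,0]]' > m.json && python3 drive.py m.json
python3 - <<'E'
from h import *
s=r.get_state();print(totool(np.array([.427,.266,s["ee_pos"][2]])-s["ee_pos"]),s["ee_pos"],s["ft_force"])
im=imaging.read_camera("wrist");cv2.imwrite("pics/w3.png",cv2.cvtColor(im,cv2.COLOR_RGB2BGR))
E
```

```text
time_s: 4.7
ee_pos: [0.4843, -0.0406, 0.1144]
eef_rot: [-3.141, -0.0, 0.002]
ft_force: [-0.1, -0.5, -0.3]
width: 0.0161
gripper_force: 40.0
time_s: 5.0
ee_pos: [0.4864, -0.0408, 0.1775]
eef_rot: [-3.141, 0.0, -0.009]
ft_force: [0.7, 0.9, -0.4]
width: 0.0155
gripper_force: 40.0
[-5.94469957e-02 -3.06750522e-01 -2.74925834e-04] [ 0.48641271 -0.04075729  0.17751289] [ 0.6898375   0.89041789 -0.41290455]
```

View pics/w3.png

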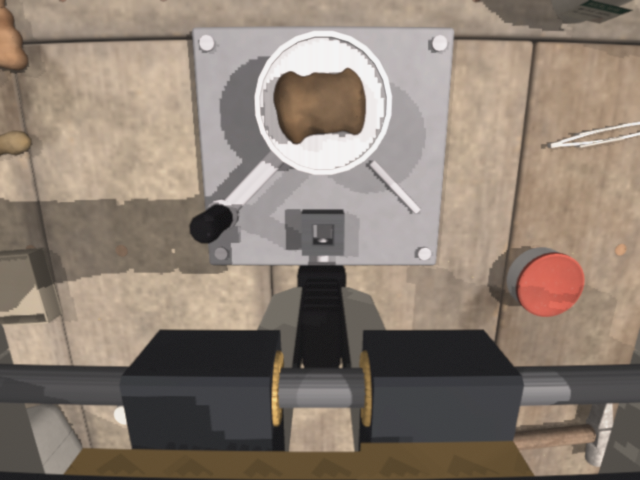

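The plug is out and held, and the empty socket shows at (323,235). Next I'll carry it to the tray.

```bash
echo '[[-0.009,-0.045,0,0,0],[-0.018,-0.09,0,0,0],[-0.027,-0.135,0,0,0],[-0.036,-0.18,0,0,0],[-0.045,-0.225,0,0,0]]' > m.json && python3 drive.py m.json
echo '[[-0.008,-0.04,0,0,0],[-0.014,-0.08,0,0,0],[-0.014,-0.08,0,0,0],[-0.014,-0.08,0,0,0],[-0.014,-0.08,0,0,0]]' > m.json && python3 drive.py m.json
python3 - <<'E'
from h import *
s=r.get_state();print(totool(np.array([.427,.266,.050])-s["ee_pos"]),s["ee_pos"],s["eef_rot"])
E
```

```text
time_s: 5.55
ee_pos: [0.4387, 0.1855, 0.1729]
eef_rot: [3.141, -0.0, -0.002]
ft_force: [1.0, 0.1, -0.5]
width: 0.0159
gripper_force: 40.0
time_s: 6.05
ee_pos: [0.4258, 0.2626, 0.173]
eef_rot: [3.14, -0.002, -0.002]
ft_force: [-0.3, -0.1, -1.0]
width: 0.0159
gripper_force: 40.0
[ 0.00138805 -0.00353115  0.12302021] [0.42575938 0.26264843 0.17302681] [ 3.14014365e+00 -1.72790092e-03 -1.92992858e-03]
```

```bash
echo '[[0.001,-0.003,0.04,0,0],[0.001,-0.003,0.08,0,0],[0.001,-0.003,0.105,0,0],[0.001,-0.003,0.115,0,0],[0.001,-0.003,0.119,0,0]]' > m.json && python3 drive.py m.json
echo '[[0,0,0.001,0,0],[0,0,0.002,0,0],[0,0,0.003,0,0],[0,0,0.004,0,0]]' > m.json && python3 drive.py m.json
```

```text
time_s: 6.55
ee_pos: [0.4271, 0.2657, 0.0539]
eef_rot: [3.14, -0.003, -0.002]
ft_force: [0.8, 0.6, -0.7]
width: 0.0159
gripper_force: 40.0
time_s: 6.95
ee_pos: [0.4275, 0.2673, 0.0513]
eef_rot: [-3.141, 0.0, -0.002]
ft_force: [0.6, 0.8, -0.2]
width: 0.0157
gripper_force: 40.0
```

```bash
echo '[[0,0,0.001,0,0],[0,0,0.002,0,0],[0,0,0.002,0,0]]' > m.json && python3 drive.py m.json
echo '[[0,0,0.001,0,0],[0,0,0.002,0,0],[0,0,0.002,0,0]]' > m.json && python3 drive.py m.json
```

```text
time_s: 7.25
ee_pos: [0.4271, 0.2671, 0.0485]
eef_rot: [3.142, -0.0, -0.0]
ft_force: [0.1, -0.4, -1.2]
width: 0.0163
gripper_force: 40.0
time_s: 7.55
ee_pos: [0.4272, 0.267, 0.0479]
eef_rot: [-3.141, 0.0, -0.001]
ft_force: [-3.8, -2.0, 22.8]
width: 0.0153
gripper_force: 40.0
```

Contact at a TCP height of 0.048 m. I'll ease the load off and then open the fingers.

```bash
echo '[[0,0,-0.001,0,0],[0,0,-0.0012,0,0]]' > m.json && python3 drive.py m.json 5
echo '[[0,0,0,0,0.02],[0,0,0,0,0.03],[0,0,0,0,0.04],[0,0,0,0,0.05],[0,0,0,0,0.05]]' > m.json && python3 drive.py m.json
echo '[[0,0,0,0,0.05],[0,0,-0.02,0,0.05],[0,0,-0.05,0,0.05],[0,0,-0.09,0,0.05],[0,0,-0.12,0,0.05]]' > m.json && python3 drive.py m.json
python3 - <<'E'
from h import *
s=r.get_state();print(s["ee_pos"])
im=cv2.cvtColor(imaging.read_camera("wrist"),cv2.COLOR_RGB2BGR)
t=cv2.cvtColor(imaging.read_camera("scene"),cv2.COLOR_RGB2BGR)
cv2.imwrite("pics/w4.png",np.hstack([cv2.resize(im[:,100:540],(400,436)),cv2.resize(t[200:450,150:379],(400,436))]))
E
```

```text
time_s: 7.75
ee_pos: [0.4272, 0.2671, 0.048]
eef_rot: [-3.141, 0.0, -0.0]
ft_force: [0.4, 0.4, 2.1]
width: 0.0163
gripper_force: 5.0
time_s: 8.25
ee_pos: [0.4271, 0.267, 0.0477]
eef_rot: [3.141, -0.0, -0.0]
ft_force: [-0.8, 0.4, -0.1]
width: 0.047
gripper_force: 0.0
time_s: 8.75
ee_pos: [0.4272, 0.2671, 0.1697]
eef_rot: [-3.141, 0.0, -0.001]
ft_force: [0.5, -0.1, -0.5]
width: 0.0501
gripper_force: 0.0
[0.42716345 0.26705833 0.16966229]
```

View pics/w4.png

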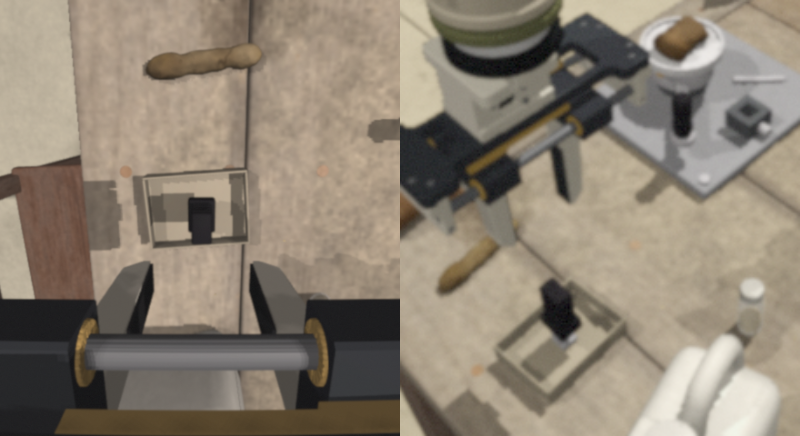

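The plug is standing in the tray, at (202,215) in the left half. Next I'll move over the knob, turning the tool so the fingers close tangentially to the lever.

Scaled: 0.45 rad / 2 = 0.225.

```bash
echo '[[0.015,0.046,0,0,0.06],[0.03,0.092,0,0,0.06],[0.046,0.138,0,0.075,0.06],[0.06,0.184,0,0.15,0.06],[0.076,0.228,0,0.225,0.06]]' > m.json && python3 drive.py m.json
echo '[[0,0,0,0.06,0.06],[0,0,0,0.12,0.06],[0,0,0,0.1675,0.06],[0,0,0,0.1675,0.06],[0,0,0,0.1675,0.06]]' > m.json && python3 drive.py m.json
python3 - <<'E'
from h import *
s=r.get_state();print(totool(np.array([.503,.0387,.060])-s["ee_pos"]),s["ee_pos"],s["eef_rot"],np.round(s["q"],2))
print(R.from_rotvec(s["eef_rot"]).as_matrix()[:,1])
E
```

```text
time_s: 9.35
ee_pos: [0.5028, 0.0368, 0.1672]
eef_rot: [3.06, -0.711, -0.001]
ft_force: [0.9, 0.6, -0.4]
width: 0.0602
gripper_force: 0.0
time_s: 9.85
ee_pos: [0.5028, 0.0391, 0.1673]
eef_rot: [2.904, -1.197, -0.001]
ft_force: [-0.6, -0.1, 0.8]
width: 0.0597
gripper_force: 0.0
[4.83122728e-04 8.29926632e-05 1.07296568e-01] [0.50279597 0.039146   0.16729657] [ 2.90387435e+00 -1.19699630e+00 -8.25935557e-04] [-0.29  0.41  0.14  2.16 -0.1   0.58 -2.43]
[-0.70467804 -0.70952672  0.00083577]
```

```bash
echo '[[0,0,0.04,0,0.06],[0,0,0.08,0,0.06],[0,0,0.105,0,0.06],[0,0,0.107,0,0.06],[0,0,0.107,0,0.06]]' > m.json && python3 drive.py m.json
echo '[[0,0,0,0,0.02],[0,0,0,0,0.01],[0,0,0,0,0.01],[0,0,0,0,0.01],[0,0,0,0,0.01]]' > m.json && python3 drive.py m.json 35
echo '[[0,0,0,0,0.01],[0,0,0,0,0.01],[0,0,0,0,0.01]]' > m.json && python3 drive.py m.json 35
```

```text
time_s: 10.35
ee_pos: [0.5028, 0.0389, 0.0606]
eef_rot: [2.903, -1.2, -0.002]
ft_force: [-0.2, -0.1, 0.3]
width: 0.0601
gripper_force: 0.0
time_s: 10.85
ee_pos: [0.5033, 0.0391, 0.0612]
eef_rot: [-2.902, 1.201, -0.001]
ft_force: [0.4, 1.4, -0.1]
width: 0.0247
gripper_force: 0.0
time_s: 11.15
ee_pos: [0.5033, 0.0393, 0.0611]
eef_rot: [-2.902, 1.201, -0.001]
ft_force: [-0.6, 1.2, 6.6]
width: 0.0204
gripper_force: 35.0
```

Scaled: -0.24 rad / 2 = -0.12.

```bash
echo '[[0.0002,0.0069,0,-0.03,0.01],[0.0008,0.0138,0,-0.06,0.01],[0.0019,0.0206,0,-0.09,0.01],[0.0033,0.0273,0,-0.12,0.01],[0.0051,0.034,0,-0.15,0.01]]' > m.json && python3 drive.py m.json
echo '[[0,0,0,0,0.01]]' > m.json && python3 drive.py m.json
python3 - <<'E'
from h import *
s=r.get_state();v=s["ee_pos"][:2]-[.5837,-.0429];print(np.hypot(*v),np.arctan2(v[1],v[0])%6.283-2.356,R.from_rotvec(s["eef_rot"]).as_matrix()[:,1])
E
```

```text
time_s: 11.65
ee_pos: [0.4831, 0.0118, 0.0611]
eef_rot: [-3.05, 0.75, -0.002]
ft_force: [1.5, 2.0, 4.0]
width: 0.0198
gripper_force: 35.0
time_s: 11.75
ee_pos: [0.4826, 0.011, 0.061]
eef_rot: [-3.049, 0.754, -0.001]
ft_force: [-0.2, 2.2, 5.5]
width: 0.0201
gripper_force: 35.0
0.1145564487817691 0.2954712387297165 [-4.66029750e-01 -8.84768977e-01 -3.59434706e-04]
```

Tracking well; I'll continue along the arc.

Scaled: -0.3 rad / 2 = -0.15.

```bash
echo '[[0.0002,0.0069,0,-0.03,0.01],[0.0008,0.0138,0,-0.06,0.01],[0.0019,0.0206,0,-0.09,0.01],[0.0033,0.0273,0,-0.12,0.01],[0.0051,0.034,0,-0.15,0.01]]' > m.json && python3 drive.py m.json
echo '[[0.0002,0.0069,0,-0.03,0.01],[0.0008,0.0138,0,-0.06,0.01],[0.0019,0.0206,0,-0.09,0.01],[0.0033,0.0273,0,-0.12,0.01],[0.0051,0.034,0,-0.15,0.01]]' > m.json && python3 drive.py m.json
echo '[[0,0,0,0,0.01]]' > m.json && python3 drive.py m.json
python3 - <<'E'
from h import *
s=r.get_state();v=s["ee_pos"][:2]-[.5837,-.0429];print(np.hypot(*v),np.arctan2(v[1],v[0])%6.283-2.356,R.from_rotvec(s["eef_rot"]).as_matrix()[:,1])
E
```

```text
time_s: 12.25
ee_pos: [0.4718, -0.0204, 0.061]
eef_rot: [-3.128, 0.288, -0.001]
ft_force: [-1.3, 3.5, 6.9]
width: 0.0204
gripper_force: 35.0
time_s: 12.75
ee_pos: [0.4705, -0.0547, 0.061]
eef_rot: [-3.136, -0.182, -0.001]
ft_force: [-0.8, 3.7, 6.4]
width: 0.0201
gripper_force: 35.0
time_s: 12.85
ee_pos: [0.4706, -0.0555, 0.061]
eef_rot: [-3.136, -0.18, -0.001]
ft_force: [0.3, 3.3, 6.9]
width: 0.0206
gripper_force: 35.0
0.11383062830006449 0.8964371694215121 [ 1.14455704e-01 -9.93428328e-01 -2.23289777e-04]
```

Scaled: -0.3 rad / 2 = -0.15.

```bash
echo '[[0,0.0069,0,-0.03,0.01],[0.0006,0.0138,0,-0.06,0.01],[0.0016,0.0206,0,-0.09,0.01],[0.003,0.0273,0,-0.12,0.01],[0.0048,0.034,0,-0.15,0.01]]' > m.json && python3 drive.py m.json
echo '[[0.0002,0.0069,0,-0.03,0.01],[0.0008,0.0138,0,-0.06,0.01],[0.0019,0.0206,0,-0.09,0.01],[0.0033,0.0273,0,-0.12,0.01],[0.0051,0.034,0,-0.15,0.01]]' > m.json && python3 drive.py m.json
echo '[[0,0,0,0,0.01]]' > m.json && python3 drive.py m.json
python3 - <<'E'
from h import *
s=r.get_state();v=s["ee_pos"][:2]-[.5837,-.0429];print(np.hypot(*v),np.arctan2(v[1],v[0])%6.283-2.356,R.from_rotvec(s["eef_rot"]).as_matrix()[:,1])
print(totool(np.array([.5017,-.1245,s["ee_pos"][2]])-s["ee_pos"]))
E
```

```text
time_s: 13.35
ee_pos: [0.4794, -0.0878, 0.061]
eef_rot: [-3.073, -0.649, -0.002]
ft_force: [0.3, 4.3, 6.5]
width: 0.0203
gripper_force: 35.0
time_s: 13.85
ee_pos: [0.4975, -0.1167, 0.061]
eef_rot: [-2.941, -1.101, -0.001]
ft_force: [-0.0, 5.0, 6.0]
width: 0.0198
gripper_force: 35.0
time_s: 13.95
ee_pos: [0.498, -0.1173, 0.061]
eef_rot: [-2.943, -1.099, -0.002]
ft_force: [-1.0, 3.9, 8.9]
width: 0.0202
gripper_force: 35.0
0.11347393996972434 1.5003530789014201 [ 6.55552278e-01 -7.55149792e-01 -5.29425230e-05]
[-1.94140687e-03  7.86130575e-03 -2.94024458e-06]
```

Scaled: -0.07 rad / 2 = -0.035.

```bash
echo '[[0,0.004,0,-0.0175,0.01],[0,0.0082,0,-0.035,0.01],[0,0.0082,0,-0.035,0.01],[0,0.0082,0,-0.035,0.01]]' > m.json && python3 drive.py m.json
python3 - <<'E'
from h import *
s=r.get_state();print(s["ee_pos"],totool(np.array([.5017,-.1245,s["ee_pos"][2]])-s["ee_pos"]))
im=cv2.cvtColor(imaging.read_camera("wrist"),cv2.COLOR_RGB2BGR)
t=cv2.cvtColor(imaging.read_camera("scene"),cv2.COLOR_RGB2BGR)
cv2.imwrite("pics/w5.png",np.hstack([cv2.resize(im[:,100:540],(400,436)),cv2.resize(t[180:430,200:429],(400,436))]))
E
```

```text
time_s: 14.35
ee_pos: [0.5031, -0.1227, 0.061]
eef_rot: [-2.903, -1.2, -0.002]
ft_force: [-0.0, 5.0, 7.0]
width: 0.0205
gripper_force: 35.0
[ 0.50309091 -0.12270648  0.06100333] [-2.25129228e-03  2.88115315e-04 -3.24725319e-06]
```

View pics/w5.png

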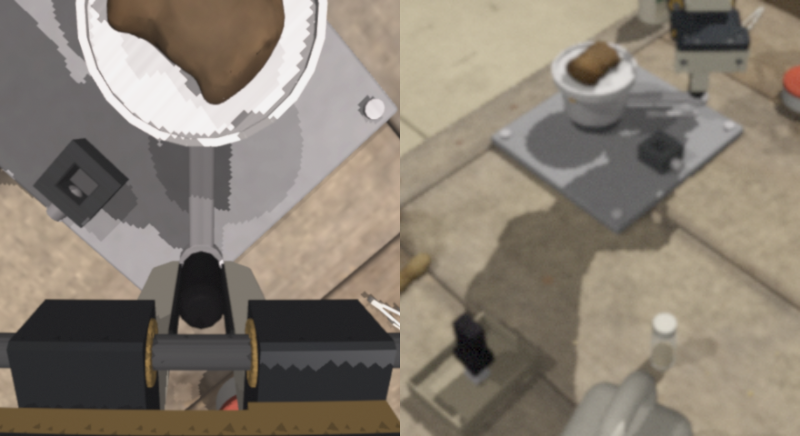

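The lever lies over the rib, hiding it. The knob is held, the bone is on the raised table, and the plug is in the tray at (470,345) in the right half. The knob is about 0.3 mm off the target tangentially, so I'll hand in.

```bash
python3 -c "
from cell import r, imaging, hand_in
print(hand_in())"
```

```text
the job is handed in; nothing more can be done
None
```

I handed the job in at about 14.5 s: the plug stands in the card tray, the lever is held by its knob over the rib at about 1.56 rad (full lift is 1.571), and the bone is still on the raised table.

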